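Nest the flipped channel over the pair

TASK

Pack the aluminium channel offcuts compactly: the legged stock tray on the right already holds two shallow channels side by side with their open sides up. Take the wide deep channel that lies with its open side down and lay it, still open side down, over the two neighbouring legs in the middle of the tray, so that it straddles them with one of its legs seated fully down in each shallow channel, lying along them and about centred. Leave the other two loose channels, the wide one lying open side up and the narrow one, where they are.

Things in the scene. Friction and masses are not known exactly. Their poses are not given: they have to be found in the camera images.
- tray: Fixed plywood tray 126 x 110 mm on four legs, side rails' tops 54 mm over the bench, ends open. In it two shallow channels, open side up, 50 wide, 90 long; floors 48, leg tops 60 mm over the bench. The two middle legs with the lower spacer between span 14 mm; the 44 mm troughs lie 7 to 51 mm off the centre line. Origin: at bench height under the centre, midway between the channels; x across them, y along, z up.
- deep_channel: The channel to move: loose aluminium U section lying open side down, a plain flat web seen from above. 44 mm wide (x), 80 long (y), 40 high (z), walls 3 mm, 38 mm clear between its legs; about 0.1 kg. Origin: centre of its underside, between the feet of its legs; z up to the web, y along its length. The sandblaster (0.32 m high, front edge at x = 0.52 m) juts in between here and the tray.
- upturned_channel: Bystander, to be left alone: loose channel of the same section (44 x 80 x 40 mm) but lying open side up, so an open trough is seen from above. Origin: centre of its underside; y along its length, z up.
- narrow_channel: Bystander, to be left alone: loose deep but narrow channel, open side down, 16 mm wide (x), 80 mm long (y), 40 mm high (z), only 10 mm clear between its legs. Origin: centre of its underside; y along its length, z up.

How it is judged:
By the outcome, as a careful person would: the job done as asked, in the order asked, and still so for the second after the job is handed in, with the robot touching nothing.
It also fails if it takes over 35 s, if anything falls off the work surface, if the arm or the gripper's body presses on something with over 40 N, if the wrist force passes 120 N, or if a joint passes its speed limit or range.

ROBOT

A 6-joint arm with a two-finger parallel gripper is mounted at the origin on a cart in front of the work surface, level with it; the furniture and walls round the work are solid. World frame = base frame: x ahead of the robot, y to its left, z up, the work surface at z = 0. Lengths are in mm, angles in rad, forces in N, time in s.
With the tool pointing down it reaches from about 350 to 875 mm from the base axis. Payload 4.2 kg.
Tool frame: the origin (TCP) lies at the very end of the fingers, on their centre line; the grasp point (between the pads) lies 19 mm behind it; y points along the fingers, z is the direction in which the jaws open and shut, and the axes are right-handed (so a half turn about y gives the same grasp; the last joint's range is limited). The gripper opens to 85 mm and grips with 20 to 120 N. Pads are 22 mm wide; open, the fingers measure 114 mm over their backs; the gripper's body (76 mm by 85 mm) begins 54 mm behind the grasp point. The pads swing forward as they close: fully open they stand 13 mm farther back than shut.
Start: joints at [1.409, 0.385, 0.008, 0, -1.194, -0.259], TCP at [255.273, 570.469, 231.312] pointing down, gripper open.
Joint ranges: [-3.14, 3.14], [-1.21, 2.06], [-1.07, 1.41], [-3.16, 2.05], [-2.99, -0.16], [-3.1, 3.1]. Speed limits (rad/s): [2.79, 2.79, 3.14, 3.14, 3.14, 3.14].

INTERFACE

Orientations are given as a unit quaternion [x, y, z, w].
In Python, from bench import arm gives the robot as it stands.
- The arm moves only by the shell command python3 -m creep 'ROWS'. ROWS is JSON, a list of rows, each an object with "delta_pos": the shift along the tool's x, y, z in mm, a list of three; "rot": the turn, a rotation vector about the tool's x, y, z in rad, a list of three; "jaw": the finger opening in mm, from 0 to 85.4. A call has exactly 10 rows; each row shifts and turns the commanded pose from where the row before left it, along the tool's axes as they then stand; what a row does not reach is not made up. A row lasts 1/12 s, in which the tool goes at most 41.7 mm and 7.16 degrees, less where a joint would pass 70% of its speed; a pose out of reach is approached as far as the arm can. A call is refused whole if a number of a shift passes 41.7 or a number of a turn 0.125, either way. A call with a gripper value outside its range is refused whole. The fingers move at their own pace and stop on an object; the grip force is fixed at half the most. Time passes only in rows, so rows that do not move let the fingers close, or fill a call up. It gives the time, the measured TCP pose, the force and the opening at its end, in the units of the state.
- arm.read_state(): the state, without advancing time (a new reading comes with each control period).
- arm.get_image(name): name is "scene" or "top" or "wrist"; returns the picture (400x640x3 uint8, red, green, blue); there is no depth.
- arm.calibration(name): a dict with "intrinsics" (3x3 intrinsics, pixels), "R" (3x3) and "t" (3): a world point X has camera coordinates R X + t. Camera axes: x right, y down, z forward; pixel columns grow to the right and rows downward; lengths in mm; the calibration is good to about 2 mm. The wrist camera is an equidistant fisheye: a pixel r from the principal point sees the ray r / f radians off the axis. A picture is of the moment at which its call begins: read the wrist's pose just before it. calibration takes no time and is no camera call; for the wrist camera it gives the pose at the moment of the call.
- arm.job_done(): hands the job in, once; it reports no verdict.
Trained networks look in the newest picture that a camera, given by its name, has taken for a name from the list of things; names that differ only in an ending like _2 or _b are one class to them, and where a whole thing is asked for, a point or a joint stands for the part that bears it (a point fixed in the world has none). Each returns a list of dicts, best first, with "p" (0 to 1); they miss things now and then, are a little off and sometimes report something else, mostly with a low value. They report only what shows in the picture. A call takes as long as a camera call.
- arm.find_in(camera, target): "location" ([column, row] in pixels, amid what is visible of it).
- arm.masks_of(camera, target): "pixels" (400x640 bool, what is visible of it) and "location" ([column, row] in pixels, amid what is visible of it).
The state is a dict: "clock": time; "joints": joint angles; "joint_vel": joint speeds; "joint_efforts": joint torques, N m; "position": TCP position; "ee_rot": TCP orientation; "contact_force": force on the tool from outside, world axes, zero at the start; "wrist_torque": the same for the moment, N m; "gripper_width": finger opening in mm.
Only numpy, scipy, OpenCV 4.12 (cv2) and the standard library are available. Lean on these libraries where they do the work, as an engineer would, in place of code of your own. Each camera call takes 0.05 s, during which the arm holds its last target. There are 200 camera calls.

## Working session

There is one attempt and no reset: what is moved stays moved. The work goes in short steps, Python scripts to look and compute and a shell command to move; the robot and the scene stay as the last step left them, time stands still between calls to the robot, and variables do not carry over. Pictures are saved under pics/ and viewed, about 8 in all and at most 12, crops included, and the job is handed in when it is done.

```bash
mkdir -p pics; ls; python3 - <<'E'
from bench import arm
import cv2,numpy as np
print(arm.read_state())
for c in ["scene","top"]:
    im=arm.get_image(c); cv2.imwrite(f"pics/{c}0.png",im[:,:,::-1])
    k=arm.calibration(c); print(c,{a:np.round(np.array(b),4).tolist() for a,b in k.items()})
    for n in ["tray","deep_channel","upturned_channel","narrow_channel"]:
        r=arm.masks_of(c,n)
        for d in r[:3]:
            m=d["pixels"].astype(np.uint8); 
            ys,xs=np.nonzero(m); print(c,n,round(d["p"],2),np.round(d["location"],1),m.sum(), cv2.minAreaRect(np.c_[xs,ys].astype(np.float32)) if m.sum() else None)
            np.save(f"pics/{c}_{n}.npy",r[0]["pixels"])
E
```

```text
pics
{'clock': 0.0, 'joints': array([ 1.40860059e+00,  3.85526336e-01,  6.62009639e-03, -5.16140235e-04,
       -1.19398257e+00, -2.58616534e-01]), 'joint_vel': array([ 0.00041026, -0.00095744,  0.00154701, -0.00366784,  0.00075262,
       -0.00082798]), 'joint_efforts': array([ 3.25741064e-05, -3.92293489e+01,  1.88397717e+01,  4.18617547e+00,
       -4.61652220e-03,  1.19161555e-06]), 'position': array([255.04349218, 569.95183671, 230.23503213]), 'ee_rot': array([-0.14761626, -0.69075079,  0.69224502,  0.14788378]), 'contact_force': array([-0.28314584,  0.48613217, -0.72865151]), 'wrist_torque': array([ 0.03033301,  0.05917202, -0.00868892]), 'gripper_width': 85.67957201683315}
scene {'intrinsics': [[370.4866, 0.0, 317.1721], [0.0, 370.4866, 198.1705], [0.0, 0.0, 1.0]], 'R': [[0.3535, -0.9354, -0.0094], [-0.789, -0.2928, -0.5401], [0.5025, 0.1983, -0.8415]], 't': [-143.6334, 460.8196, 803.7594]}
scene tray 0.79 [428.9 255.9] 2127 ((424.6532287597656, 258.6162109375), (46.400394439697266, 52.38931655883789), 37.18470764160156)
scene deep_channel 0.65 [215.7 187.3] 517 ((216.27294921
[... 247 characters left out ...]
 0.0, 1.0]], 'R': [[-0.0194, -0.9981, 0.059], [-0.9855, 0.0091, -0.1695], [0.1686, -0.0615, -0.9838]], 't': [44.6547, 531.9748, 1122.6022]}
top tray 0.9 [440.  239.6] 680 ((445.8066711425781, 245.8259735107422), (49.577720642089844, 23.78541374206543), 41.987213134765625)
top deep_channel 0.56 [194.  222.7] 746 ((194.14593505859375, 224.8346405029297), (21.021482467651367, 36.86556625366211), 86.42366790771484)
top upturned_channel 0.7 [202.6 174.6] 748 ((203.68504333496094, 174.1921844482422), (22.728557586669922, 35.67369079589844), 72.6459732055664)
top narrow_channel 0.81 [308.  189.8] 309 ((306.3822021484375, 188.6191864013672), (33.55147171020508, 9.631001472473145), 6.009005546569824)
```

```bash
python3 - <<'E'
import cv2
a=cv2.imread("pics/top0.png"); 
cv2.imwrite("pics/t1.png",cv2.resize(a[120:300,150:500],None,fx=2.28,fy=2.28,interpolation=cv2.INTER_CUBIC))
E
```

```text
(no output)
```

View pics/scene0.png

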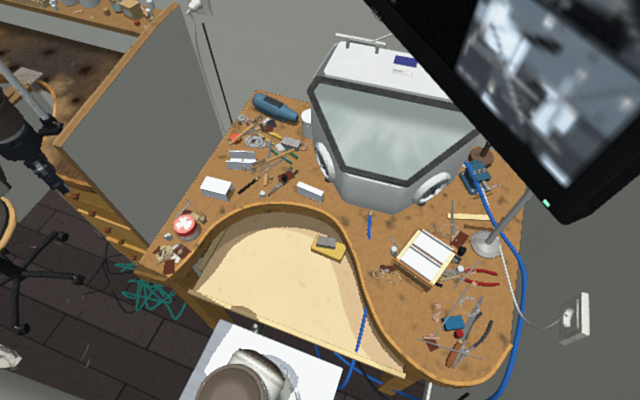

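View pics/t1.png

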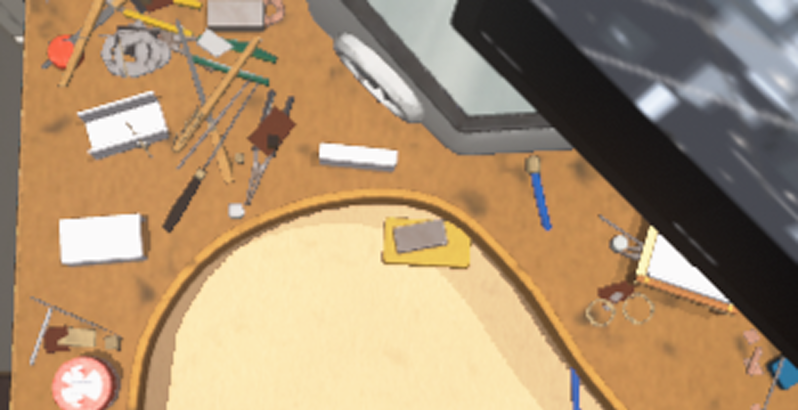

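```bash
cat > h.py <<'E'
from bench import arm
import cv2,numpy as np
from scipy.spatial.transform import Rotation as Ro
def proj(c,X):
    k=arm.calibration(c);K=np.array(k["intrinsics"]);p=np.atleast_2d(X)@np.array(k["R"]).T+np.array(k["t"])
    if c=="wrist":
        r=np.hypot(p[:,0],p[:,1]);th=np.arctan2(r,p[:,2]);s=(th/np.maximum(r,1e-9))[:,None]
        return p[:,:2]*s*K[0,0]+K[:2,2]
    p=p@K.T; return p[:,:2]/p[:,2:]
def back(c,uv,z,k=None):
    k=k or arm.calibration(c);K=np.array(k["intrinsics"]);R=np.array(k["R"]);t=np.array(k["t"])
    q=(np.atleast_2d(uv)-K[:2,2])/K[0,0]
    if c=="wrist":
        r=np.linalg.norm(q,axis=1);d=np.c_[q*(np.sin(r)/r)[:,None],np.cos(r)]
    else: d=np.c_[q,np.ones(len(q))]
    d=d@R; o=-R.T@t
    return o+d*((z-o[2])/d[:,2])[:,None]
def rect(P):
    (c,(a,b),th)=cv2.minAreaRect(P[:,:2].astype(np.float32))
    if a<b: a,b,th=b,a,th+90
    return np.round(c,1),round(a,1),round(b,1),"long axis deg",round((th+90)%180-90,1)
E
python3 - <<'E'
from h import *
s=arm.read_state(); print(Ro.from_quat(s["ee_rot"]).as_matrix().round(3))
print("tcp in scene/top",proj("scene",s["position"]),proj("top",s["position"]))
for c in ["scene","top"]:
    for n,z in [("tray",57),("deep_channel",40),("upturned_channel",40),("narrow_channel",40)]:
        try: m=np.load(f"pics/{c}_{n}.npy")
        except Exception: continue
        ys,xs=np.nonzero(m); print(c,n,rect(back(c,np.c_[xs,ys],z)))
for c in ["scene","top","wrist"]: print(c,"cam",(-np.array(arm.calibration(c)["R"]).T@arm.calibration(c)["t"]).round())
im=arm.get_image("wrist")
for n,z in [("deep_channel",40),("upturned_channel",40)]:
    for d in arm.masks_of("wrist",n)[:2]:
        ys,xs=np.nonzero(d["pixels"]); print("wrist",n,d["p"],d["location"],rect(back("wrist",np.c_[xs,ys],z)))
k=arm.calibration("wrist");print(k)
cv2.imwrite("pics/w0.png",im[:,:,::-1])
a=cv2.imread("pics/scene0.png");cv2.imwrite("pics/s1.png",cv2.resize(a[200:310,350:530],None,fx=4.4,fy=4.4,interpolation=cv2.INTER_CUBIC))
E
```

```text
[[-0.913 -0.    -0.408]
 [ 0.408 -0.    -0.913]
 [-0.    -1.     0.   ]]
tcp in scene/top [[ 60.52674951 184.00808487]] [[ 42.57326669 333.0209381 ]]
scene tray (array([ 454.2, -270. ]), 146.3, 108.7, 'long axis deg', -19.7)
scene deep_channel (array([468.2, 334.5]), 94.4, 64.0, 'long axis deg', -86.0)
scene upturned_channel (array([585.8, 314.6]), 83.4, 73.5, 'long axis deg', -69.7)
top tray (array([ 414.4, -239.5]), 113.8, 57.0, 'long axis deg', 46.4)
top deep_channel (array([473.3, 341.5]), 83.5, 48.7, 'long axis deg', -86.3)
top upturned_channel (array([592. , 322.5]), 82.1, 55.0, 'long axis deg', -71.8)
top narrow_channel (array([555.7,  82.1]), 79.3, 23.2, 'long axis deg', 83.4)
scene cam [  11. -159.  924.]
top cam [ 336.  109. 1192.]
wrist cam [320. 542. 373.]
{'intrinsics': array([[309.70691629,   0.        , 316.51509827],
       [  0.        , 309.70691629, 203.66891879],
       [  0.        ,   0.        ,   1.        ]]), 'R': array([[-0.4084931 , -0.91276087, -0.00099068],
       [-0.87637297,  0.39190435,  0.27996676],
       [-0.25515445,  0.1152327 , -0.96000918]]), 't': array([625.52969689, -36.35306885, 376.98755093])}
```

View pics/w0.png

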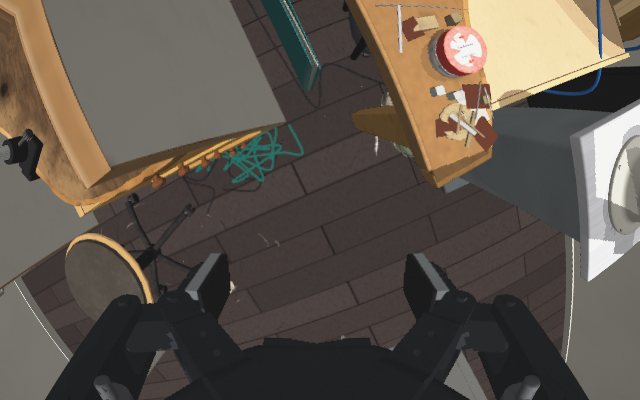

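View pics/s1.png

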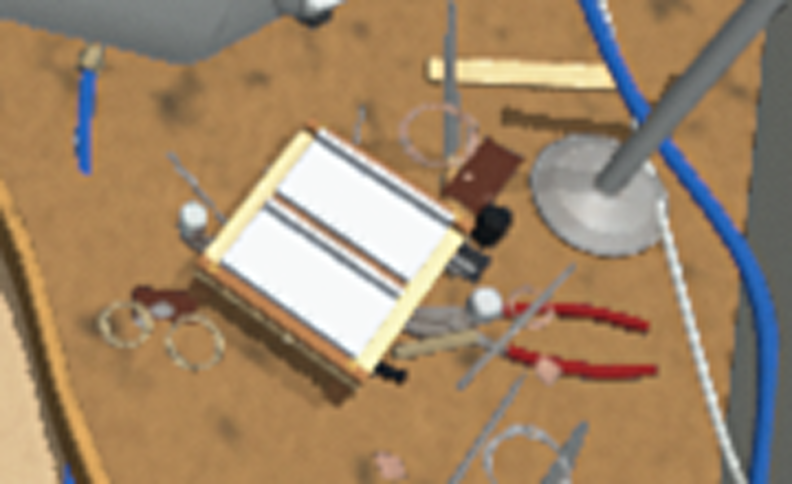

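```bash
cat >> h.py <<'E'
def go(P,ang=None):
    """tool-frame shift to world P (after turning) and turn about tool y so jaw axis (mod 180) lies at ang deg"""
    s=arm.read_state();R=Ro.from_quat(s["ee_rot"]).as_matrix();p=s["position"]
    zc=np.degrees(np.arctan2(R[1,2],R[0,2]))
    out={"jaw axis deg":round(zc,2),"pos":p.round(1),"y":R[:,1].round(3)}
    if ang is not None:
        d=(ang-zc+90)%180-90; out["rot_y rad"]=round(-np.radians(d),4)
        out["shift after turn"]=(np.c_[R].T@Ro.from_euler("z",-d,degrees=True).as_matrix()@(np.array(P)-p)).round(1)
    out["shift now"]=(R.T@(np.array(P)-p)).round(1); print(out)
E
python3 - <<'E'
from h import *
crop=np.array([[315,128],[465,235],[360,375],[203,262],[270,203],[405,287],[278,196],[412,279]])/4.4+[350,200]
B=back("scene",crop,57);print(B.round(1));print("angles",np.degrees(np.arctan2(*(B[[5,7]]-B[[4,6]])[:,1::-1].T)), "mid",B[4:].mean(0),"corner mean",B[:4].mean(0))
L=np.linalg.norm(B[:4]-np.roll(B[:4],-1,0),axis=1);print(L)
# monitor
k=arm.calibration("scene");K=k["intrinsics"];o=-k["R"].T@k["t"]
kt=arm.calibration("top");ot=-kt["R"].T@kt["t"]
a,b=[kt["R"].T@np.linalg.inv(kt["intrinsics"])@[*u,1] for u in ([350,129],[500,278])];n=np.cross(a,b)
for u in ([565,222],[465,110],[365,0]):
    d=k["R"].T@np.linalg.inv(K)@[*u,1]; t=n@(ot-o)/(n@d); print(u,d.round(2),t,(o+t*d).round())
go([473,340,150],3.7)
E
cp pics/top0.png pics/top0v.png
```

```text
[[ 533.3 -246.3   57. ]
 [ 494.7 -341.5   57. ]
 [ 391.1 -301.6   57. ]
 [ 425.9 -204.9   57. ]
 [ 475.5 -232.3   57. ]
 [ 450.9 -315.2   57. ]
 [ 481.6 -235.6   57. ]
 [ 457.1 -318.    57. ]]
angles [-106.51790242 -106.51560074] mid [ 466.29952107 -275.25559783   57.        ] corner mean [ 461.27902591 -273.57586301   57.        ]
[102.69758474 111.05540928 102.78098928 115.07631391]
[565, 222] [ 0.69 -0.45 -0.88] 208.1141935005806 [ 154. -252.  740.]
[465, 110] [ 0.83 -0.11 -0.72] 256.14718021351615 [ 223. -186.  740.]
[365, 0] [ 0.97  0.23 -0.55] 335.7043727750996 [336. -80. 738.]
{'jaw axis deg': np.float64(-114.11), 'pos': array([255.3, 570.5, 231.4]), 'y': array([-0.,  0., -1.]), 'rot_y rad': np.float64(1.0854), 'shift after turn': array([-244. ,   81.4, -202.4]), 'shift now': array([-292.9,   81.3,  121.4])}
```

View pics/top0v.png

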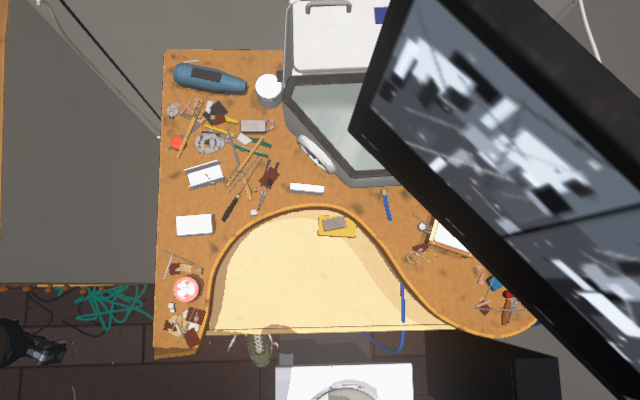

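```bash
cat >> h.py <<'E'
def log():
    s=arm.read_state();open("log.txt","a").write(" ".join(f"{v:.5f}" for v in [*s["joints"],*s["position"],*s["ee_rot"]])+"\n")
E
python3 -c "from h import *;log()"
R='' ; python3 -m creep '[{"delta_pos":[-29,4,12],"rot":[0,0,0],"jaw":80},{"delta_pos":[-29,4,12],"rot":[0,0,0],"jaw":80},{"delta_pos":[-29,4,12],"rot":[0,0,0],"jaw":80},{"delta_pos":[-29,4,12],"rot":[0,0,0],"jaw":80},{"delta_pos":[-29,4,12],"rot":[0,0,0],"jaw":80},{"delta_pos":[-29,4,12],"rot":[0,0,0],"jaw":80},{"delta_pos":[-29,4,12],"rot":[0,0,0],"jaw":80},{"delta_pos":[-29,4,12],"rot":[0,0,0],"jaw":80},{"delta_pos":[-29,4,12],"rot":[0,0,0],"jaw":80},{"delta_pos":[0,0,0],"rot":[0,0.1,0],"jaw":80}]'
python3 -c "from h import *;log()"
python3 -m creep '[{"delta_pos":[0,0,0],"rot":[0,0.11,0],"jaw":80},{"delta_pos":[0,0,0],"rot":[0,0.11,0],"jaw":80},{"delta_pos":[0,0,0],"rot":[0,0.11,0],"jaw":80},{"delta_pos":[0,0,0],"rot":[0,0.11,0],"jaw":80},{"delta_pos":[0,0,0],"rot":[0,0.11,0],"jaw":80},{"delta_pos":[0,0,0],"rot":[0,0.11,0],"jaw":80},{"delta_pos":[0,0,0],"rot":[0,0.11,0],"jaw":80},{"delta_pos":[0,0,0],"rot":[0,0.11,0],"jaw":80},{"delta_pos":[0,0,0],"rot":[0,0.105,0],"jaw":80},{"delta_pos":[0,0,0],"rot":[0,0,0],"jaw":80}]'
python3 - <<'E'
from h import *
log(); k=arm.calibration("wrist"); im=arm.get_image("wrist"); cv2.imwrite("pics/w1.png",im[:,:,::-1])
for n in ["deep_channel","upturned_channel"]:
    for d in arm.masks_of("wrist",n)[:2]:
        ys,xs=np.nonzero(d["pixels"]); print(n,d["p"],d["location"],rect(back("wrist",np.c_[xs,ys],40,k)))
go([473,340,150],3.7); print(arm.read_state()["contact_force"])
E
```

```text
clock: 1.48
position: [451.6, 361.4, 194.5]
ee_rot: [-0.184, -0.682, 0.683, 0.184]
contact_force: [-0.7, 0.6, 1.0]
gripper_width: 80.5
clock: 2.32
position: [449.4, 365.3, 195.4]
ee_rot: [0.484, 0.516, -0.515, -0.484]
contact_force: [0.1, 1.1, 0.1]
gripper_width: 80.4
deep_channel 0.94 [290.2, 161.3] (array([476.8, 342.7]), 79.6, 43.4, 'long axis deg', -86.6)
upturned_channel 0.78 [183.5, 147.1] (array([589.9, 324. ]), 79.7, 58.6, 'long axis deg', -72.5)
{'jaw axis deg': np.float64(-176.14), 'pos': array([449.4, 365.3, 195.4]), 'y': array([ 0.,  0., -1.]), 'rot_y rad': np.float64(0.0028), 'shift after turn': array([-26.8,  45.4, -21.9]), 'shift now': array([-26.8,  45.4, -21.8])}
[ 0.20204273  0.38685716 -0.34990183]
```

View pics/w1.png

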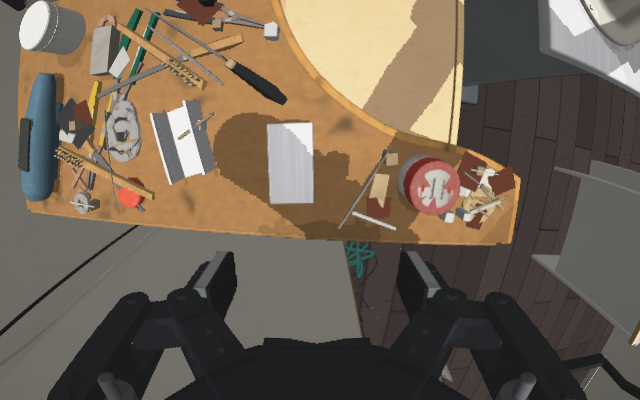

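```bash
python3 -m creep '[{"delta_pos":[-12.2,0,-12.9],"rot":[0,0.008,0],"jaw":80},{"delta_pos":[-12.2,0,-12.9],"rot":[0,0,0],"jaw":80},{"delta_pos":[0,17,0],"rot":[0,0,0],"jaw":80},{"delta_pos":[0,17,0],"rot":[0,0,0],"jaw":80},{"delta_pos":[0,17,0],"rot":[0,0,0],"jaw":80},{"delta_pos":[0,17,0],"rot":[0,0,0],"jaw":80},{"delta_pos":[0,17,0],"rot":[0,0,0],"jaw":80},{"delta_pos":[0,17,0],"rot":[0,0,0],"jaw":80},{"delta_pos":[0,17,0],"rot":[0,0,0],"jaw":80},{"delta_pos":[0,0,0],"rot":[0,0,0],"jaw":80}]'
python3 - <<'E'
from h import *
log(); k=arm.calibration("wrist"); im=arm.get_image("wrist"); cv2.imwrite("pics/w2.png",im[:,:,::-1])
for d in arm.masks_of("wrist","deep_channel")[:1]:
        ys,xs=np.nonzero(d["pixels"]); print(d["p"],d["location"],rect(back("wrist",np.c_[xs,ys],40,k)))
go([476.8,342.7,14],3.4); print(arm.read_state()["contact_force"])
from scipy.optimize import least_squares
D=np.loadtxt("log.txt");q=D[:,:6];r=np.hypot(D[:,6],D[:,7]);print(q.round(3),r)
E
```

```text
clock: 3.3
position: [474.9, 340.7, 72.8]
ee_rot: [-0.485, -0.512, 0.517, 0.485]
contact_force: [0.0, 0.4, -0.3]
gripper_width: 79.7
0.88 [313.3, 229.7] (array([476.7, 339.7]), 85.2, 43.8, 'long axis deg', -85.9)
{'jaw axis deg': np.float64(-176.66), 'pos': array([476.7, 342.4,  76.2]), 'y': array([-0.   , -0.001, -1.   ]), 'rot_y rad': np.float64(-0.001), 'shift after turn': array([ 0.3, 62.2, -0.1]), 'shift now': array([ 0.3, 62.2, -0.1])}
[0.46485611 0.01229468 0.58138812]
[[ 1.409e+00  3.850e-01  8.000e-03 -0.000e+00 -1.194e+00 -2.590e-01]
 [ 9.550e-01  3.360e-01 -1.630e-01  0.000e+00 -1.074e+00  8.900e-02]
 [ 9.620e-01  3.350e-01 -1.620e-01 -0.000e+00 -1.074e+00 -8.990e-01]
 [ 8.990e-01  4.780e-01 -2.850e-01 -1.000e-03 -8.150e-01 -8.400e-01]] [624.96596317 578.40644779 579.16326954 584.4736655 ]
```

```bash
python3 -m creep '[{"delta_pos":[0,10,0],"rot":[0,0,0],"jaw":80},{"delta_pos":[0,10,0],"rot":[0,0,0],"jaw":80},{"delta_pos":[0,10,0],"rot":[0,0,0],"jaw":80},{"delta_pos":[0,10,0],"rot":[0,0,0],"jaw":80},{"delta_pos":[0,10,0],"rot":[0,0,0],"jaw":80},{"delta_pos":[0,8,0],"rot":[0,0,0],"jaw":80},{"delta_pos":[0,4,0],"rot":[0,0,0],"jaw":70},{"delta_pos":[0,0,0],"rot":[0,0,0],"jaw":60},{"delta_pos":[0,0,0],"rot":[0,0,0],"jaw":50},{"delta_pos":[0,0,0],"rot":[0,0,0],"jaw":30}]'
python3 -c "from h import *;log()"
python3 -m creep '[{"delta_pos":[0,0,0],"rot":[0,0,0],"jaw":30},{"delta_pos":[0,0,0],"rot":[0,0,0],"jaw":30},{"delta_pos":[0,0,0],"rot":[0,0,0],"jaw":30},{"delta_pos":[0,0,0],"rot":[0,0,0],"jaw":30},{"delta_pos":[0,0,0],"rot":[0,0,0],"jaw":30},{"delta_pos":[0,-10,0],"rot":[0,0,0],"jaw":30},{"delta_pos":[0,-10,0],"rot":[0,0,0],"jaw":30},{"delta_pos":[0,-10,0],"rot":[0,0,0],"jaw":30},{"delta_pos":[0,-15,0],"rot":[0,0,0],"jaw":30},{"delta_pos":[0,-15,0],"rot":[0,0,0],"jaw":30}]'
python3 - <<'E'
from h import *
log(); k=arm.calibration("wrist"); im=arm.get_image("wrist"); cv2.imwrite("pics/w3.png",im[:,:,::-1])
go([420,0,150],-16.5); print(arm.read_state()["gripper_width"])
from scipy.optimize import least_squares
D=np.loadtxt("log.txt");q=D[:,:6];y=160;rho=np.sqrt(D[:,6]**2+D[:,7]**2-y*y)
def f(p):
    c,d,L1,L2,ph=p;e=q[:,2]-q[:,1]+ph
    return np.r_[c+L1*np.sin(q[:,1])+L2*np.cos(e)-rho,d+L1*np.cos(q[:,1])+L2*np.sin(e)-D[:,8],0.01*(p-[0,0,400,400,0])]
def g(p):
    c,d,L1,L2,ph=p;e=q[:,2]+ph
    return np.r_[c+L1*np.sin(q[:,1])+L2*np.cos(e)-rho,d+L1*np.cos(q[:,1])+L2*np.sin(e)-D[:,8],0.01*(p-[0,0,400,400,0])]
for h in (f,g):
    s=least_squares(h,[0,0,400,400,0]);print(s.x.round(2),s.fun.round(1))
print(q.round(3),rho.round(1),D[:,8].round(1), "lat",np.sin(q[:,0]-np.arctan2(D[:,7],D[:,6]))*np.hypot(D[:,6],D[:,7]))
E
```

```text
clock: 4.23
position: [477.1, 342.9, 15.1]
ee_rot: [0.485, 0.515, -0.514, -0.485]
contact_force: [1.1, 1.1, -0.4]
gripper_width: 42.8
clock: 5.07
position: [476.6, 342.4, 75.6]
ee_rot: [-0.486, -0.514, 0.514, 0.486]
contact_force: [-0.4, -0.4, -0.8]
gripper_width: 43.1
{'jaw axis deg': np.float64(-176.68), 'pos': array([478.3, 344. ,  79.2]), 'y': array([ 0.005,  0.005, -1.   ]), 'rot_y rad': np.float64(0.3459), 'shift after turn': array([-346.1,  -72. ,  -42.1]), 'shift now': array([-339.7,  -72.7,   77.8])}
42.99961891923662
[  -0.95 -137.69  567.28  422.34   -0.  ] [-0.1  0.2 -0.5  1.8 -1.  -0.5 -0.1 -0.   0.   0.1 -0.   0.  -0.  -1.4
  1.7  0.2 -0. ]
[-1.5741e+02  4.7310e+01  4.5672e+02  6.3458e+02 -3.5000e-01] [  7.8  -9.7 -10.3   1.4  12.3  -1.4  26.8 -27.1 -27.1   3.7  20.8   2.9
  -1.6   0.5   0.6   2.3  -0. ]
[[ 1.409e+00  3.850e-01  8.000e-03 -0.000e+00 -1.194e+00 -2.590e-01]
 [ 9.550e-01  3.360e-01 -1.630e-01  0.000e+00 -1.074e+00  8.900e-02]
 [ 9.620e-01  3.350e-01 -1.620e-01 -0.000e+00 -1.074e+00 -8.990e-01]
 [ 8.990e-01  4.780e-01 -2.850e-01 -1.000e-03 -8.150e-01 -8.400e-01]
 [ 8.990e-01  5.570e-01 -3.310e-01  1.000e-03 -6.820e-01 -8.420e-01]
 [ 8.990e-01  4.750e-01 -2.830e-01 -0.000e+00 -8.130e-01 -8.420e-01]] [604.1 555.8 556.6 562.1 565.3 564.5] [231.4 194.5 195.4  72.8  15.1  75.6] lat [159.7936863  159.88534905 159.79984554 159.51981906 159.91118369
 159.79855786]
```

View pics/w3.png

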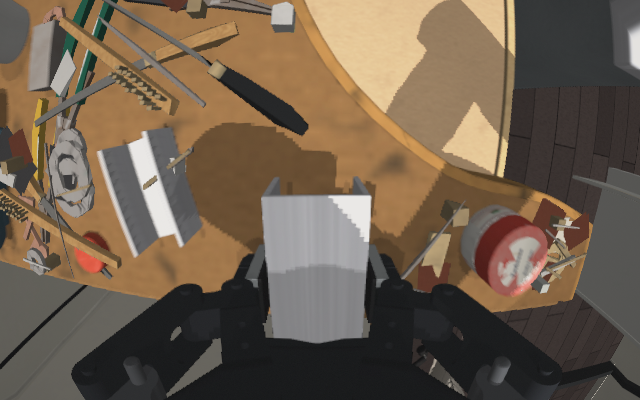

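```bash
python3 -m creep '[{"delta_pos":[0,-20,0],"rot":[0,0.115,0],"jaw":30},{"delta_pos":[0,-20,0],"rot":[0,0.115,0],"jaw":30},{"delta_pos":[0,-20,0],"rot":[0,0.115,0],"jaw":30},{"delta_pos":[-20,0,3],"rot":[0,0,0],"jaw":30},{"delta_pos":[-30,0,4],"rot":[0,0,0],"jaw":30},{"delta_pos":[-33,0,4],"rot":[0,0,0],"jaw":30},{"delta_pos":[-33,0,4],"rot":[0,0,0],"jaw":30},{"delta_pos":[-33,0,4],"rot":[0,0,0],"jaw":30},{"delta_pos":[-33,0,4],"rot":[0,0,0],"jaw":30},{"delta_pos":[-25,0,2],"rot":[0,0,0],"jaw":30}]'
python3 -m creep '[{"delta_pos":[-20,0,-5],"rot":[0,0,0],"jaw":30},{"delta_pos":[-28,0,-8],"rot":[0,0,0],"jaw":30},{"delta_pos":[-28,0,-8],"rot":[0,0,0],"jaw":30},{"delta_pos":[-28,0,-8],"rot":[0,0,0],"jaw":30},{"delta_pos":[-28,0,-8],"rot":[0,0,0],"jaw":30},{"delta_pos":[-28,0,-8],"rot":[0,0,0],"jaw":30},{"delta_pos":[-28,0,-8],"rot":[0,0,0],"jaw":30},{"delta_pos":[-28,0,-8],"rot":[0,0,0],"jaw":30},{"delta_pos":[-20,0,-5],"rot":[0,0,0],"jaw":30},{"delta_pos":[0,0,0],"rot":[0,0,0],"jaw":30}]'
python3 - <<'E'
from h import *
log(); im=arm.get_image("scene"); cv2.imwrite("pics/s2.png",im[:,:,::-1]); k=arm.calibration("wrist")
w=arm.get_image("wrist"); cv2.imwrite("pics/w4.png",w[:,:,::-1])
for d in arm.masks_of("wrist","tray")[:2]:
    ys,xs=np.nonzero(d["pixels"]);print(d["p"],d["location"],rect(back("wrist",np.c_[xs,ys],57,k)))
go([464,-274,130],-16.5)
E
```

```text
clock: 5.95
position: [392.0, 148.8, 134.5]
ee_rot: [-0.567, -0.423, 0.423, 0.567]
contact_force: [0.4, 0.5, -0.9]
gripper_width: 42.9
clock: 6.78
position: [389.5, -96.4, 134.6]
ee_rot: [0.568, 0.422, -0.422, -0.567]
contact_force: [0.2, -0.3, 0.1]
gripper_width: 42.7
0.76 [164.6, 48.7] (array([ 461.4, -259.2]), 134.6, 92.7, 'long axis deg', -19.8)
{'jaw axis deg': np.float64(163.45), 'pos': array([390.1, -93.9, 134.6]), 'y': array([ 0.001,  0.   , -1.   ]), 'rot_y rad': np.float64(-0.0008), 'shift after turn': array([-151.7,    4.6, -122. ]), 'shift now': array([-151.6,    4.6, -122.1])}
```

View pics/s2.png

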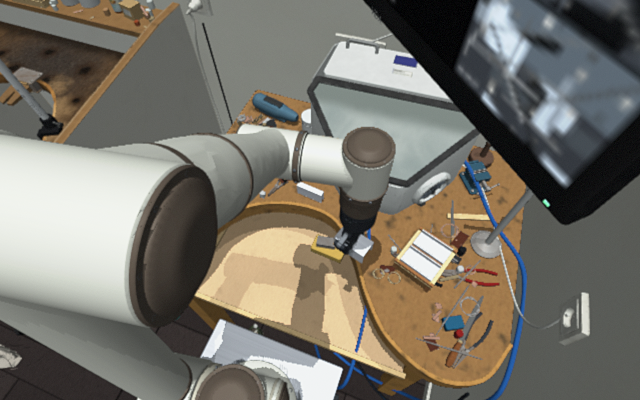

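View pics/w4.png

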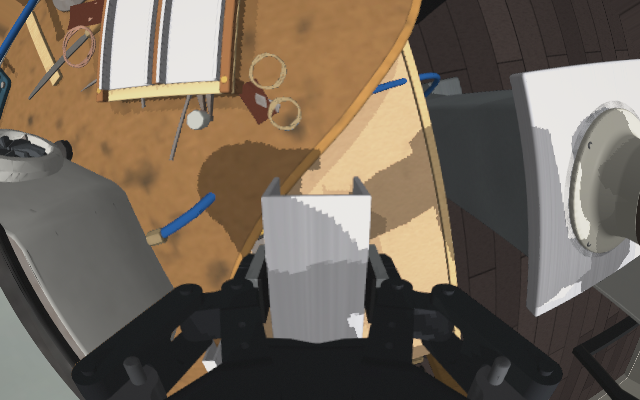

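```bash
python3 -m creep '[{"delta_pos":[-15,0,-10],"rot":[0,0,0],"jaw":30},{"delta_pos":[-15,0,-16],"rot":[0,0,0],"jaw":30},{"delta_pos":[-15,0,-16],"rot":[0,0,0],"jaw":30},{"delta_pos":[-15,0,-16],"rot":[0,0,0],"jaw":30},{"delta_pos":[-15,0,-16],"rot":[0,0,0],"jaw":30},{"delta_pos":[-10,0,-16],"rot":[0,0,0],"jaw":30},{"delta_pos":[-5,0,-16],"rot":[0,0,0],"jaw":30},{"delta_pos":[0,0,-16],"rot":[0,0,0],"jaw":30},{"delta_pos":[0,0,0],"rot":[0,0,0],"jaw":30},{"delta_pos":[0,0,0],"rot":[0,0,0],"jaw":30}]'
python3 - <<'E'
from h import *
log(); k=arm.calibration("wrist")
np.savez("kw5.npz",**{a:np.array(b) for a,b in k.items()})
w=arm.get_image("wrist"); cv2.imwrite("pics/w5.png",w[:,:,::-1])
for d in arm.masks_of("wrist","tray")[:2]:
    ys,xs=np.nonzero(d["pixels"]);print(d["p"],d["location"],rect(back("wrist",np.c_[xs,ys],57,k)))
s=arm.get_image("scene"); cv2.imwrite("pics/s3.png",s[:,:,::-1])
go([464,-274,130],-16.5); print(proj("wrist",[464,-274,60]))
E
```

```text
clock: 7.77
position: [482.0, -213.9, 134.0]
ee_rot: [-0.566, -0.423, 0.424, 0.567]
contact_force: [-0.5, 0.4, -2.3]
gripper_width: 42.7
0.65 [312.3, 124.4] (array([ 465.3, -272.7]), 122.2, 106.0, 'long axis deg', -19.5)
{'jaw axis deg': np.float64(163.56), 'pos': array([ 480.8, -213.9,  134.3]), 'y': array([-0.001,  0.   , -1.   ]), 'rot_y rad': np.float64(0.0011), 'shift after turn': array([-62.4,   4.2,  -0.9]), 'shift now': array([-62.4,   4.2,  -0.9])}
[[314.54075307 127.67671455]]
```

View pics/w5.png

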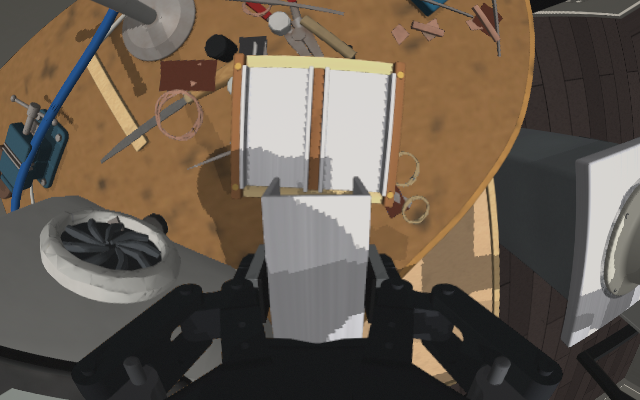

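```bash
python3 - <<'E'
from h import *
k=dict(np.load("kw5.npz"))
a=lambda P:np.degrees(np.arctan2(*(P[1]-P[0])[1::-1]))
for n,u,z in [("mid",[[316,190],[319,68]],60),("midL",[[309,190],[311,68]],60),("midR",[[321,190],[326,69]],60),("railL",[[238,190],[241,62]],54),("railR",[[391,198],[399,70]],54)]:
    P=back("wrist",u,z,k);print(n,P.round(1).tolist(),a(P).round(2))
P=back("wrist",[[238,60],[399,68],[391,200],[236,192]],52,k);print(P.round(1).tolist(),P.mean(0))
w=cv2.imread("pics/w5.png");cv2.imwrite("pics/w5c.png",cv2.resize(w[40:215,215:415],None,fx=3.4,fy=3.4,interpolation=cv2.INTER_CUBIC))
E
```

```text
mid [[476.8, -231.2, 60.0], [450.4, -313.2, 60.0]] -107.8
midL [[481.6, -232.6, 60.0], [455.7, -314.7, 60.0]] -107.51
midR [[473.3, -230.1, 60.0], [446.1, -311.2, 60.0]] -108.61
railL [[533.4, -246.6, 54.0], [501.7, -336.0, 54.0]] -109.51
railR [[424.6, -208.0, 54.0], [394.9, -298.6, 54.0]] -108.14
[[503.8, -338.7, 52.0], [393.8, -300.2, 52.0], [424.6, -205.7, 52.0], [536.1, -245.2, 52.0]] [ 464.57085644 -272.46869266   52.        ]
```

View pics/w5c.png

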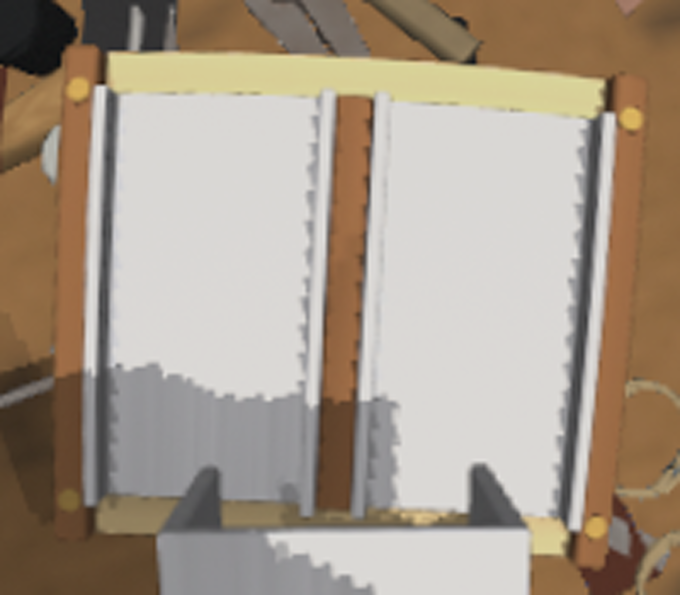

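```bash
python3 - <<'E'
from h import *
k=dict(np.load("kw5.npz"))
c=lambda u:np.array(u)/3.4+[215,40]
P=back("wrist",c([[97,88],[614,113],[577,530],[86,505],[355.5,93],[334,515]]),60,k)
print(P.round(1).tolist(),"ctr",P[:4].mean(0).round(1),P[4:].mean(0).round(1))
for i,j in [(3,0),(2,1),(5,4),(0,1),(3,2)]:
    d=P[j]-P[i];print(np.degrees(np.arctan2(d[1],d[0])).round(2),np.linalg.norm(d).round(1))
# held channel: top web edges near end far from palm, in crop
Q=back("wrist",c([[160,533],[528,533]]),134.2+25,k);print(Q.round(1), Q.mean(0), np.linalg.norm(Q[1]-Q[0]))
go([463.5,-273,130],-18)
E
```

```text
[[499.7, -331.1, 60.0], [399.8, -296.4, 60.0], [429.8, -212.9, 60.0], [529.4, -248.0, 60.0], [449.9, -313.5, 60.0], [479.0, -230.7, 60.0]] ctr [ 464.7 -272.1   60. ] [ 464.5 -272.1   60. ]
-109.67 88.2
-109.76 88.8
-109.32 87.8
160.84 105.8
160.54 105.6
[[ 490.8 -257.9  159.2]
 [ 450.1 -245.9  159.2]] [ 470.4105267  -251.93609966  159.2       ] 42.45482162129183
{'jaw axis deg': np.float64(163.56), 'pos': array([ 480.8, -213.9,  134.3]), 'y': array([-0.001,  0.   , -1.   ]), 'rot_y rad': np.float64(0.0273), 'shift after turn': array([-61.6,   4.2,  -1.8]), 'shift now': array([-61.6,   4.2,  -0.1])}
```

```bash
python3 -m creep '[{"delta_pos":[0,0,0],"rot":[0,0.0535,0],"jaw":30},{"delta_pos":[-15,0,-1],"rot":[0,0,0],"jaw":30},{"delta_pos":[-20,0,-1],"rot":[0,0,0],"jaw":30},{"delta_pos":[-15,0,-1],"rot":[0,0,0],"jaw":30},{"delta_pos":[-10.3,0,-1.2],"rot":[0,0,0],"jaw":30},{"delta_pos":[0,15,0],"rot":[0,0,0],"jaw":30},{"delta_pos":[0,15,0],"rot":[0,0,0],"jaw":30},{"delta_pos":[0,15,0],"rot":[0,0,0],"jaw":30},{"delta_pos":[0,5,0],"rot":[0,0,0],"jaw":30},{"delta_pos":[0,0,0],"rot":[0,0,0],"jaw":30}]'
python3 - <<'E'
from h import *
log(); k=arm.calibration("wrist")
w=arm.get_image("wrist"); s=arm.get_image("scene")
go([464.6,-272.1,62.5],-19.5); st=arm.read_state(); print(st["gripper_width"],st["contact_force"])
cv2.imwrite("pics/c6.png",np.vstack([cv2.resize(w[60:340,160:480],(640,560))[:300],cv2.resize(s[190:290,340:554],(640,299),interpolation=cv2.INTER_CUBIC)])[:,:,::-1])
E
```

```text
clock: 8.75
position: [464.1, -272.5, 83.2]
ee_rot: [-0.577, -0.407, 0.409, 0.579]
contact_force: [-0.7, -0.3, -0.8]
gripper_width: 42.6
{'jaw axis deg': np.float64(160.47), 'pos': array([ 465.7, -273. ,   84.9]), 'y': array([ 0.001, -0.   , -1.   ]), 'rot_y rad': np.float64(-0.0005), 'shift after turn': array([ 0.5, 22.4,  1.3]), 'shift now': array([ 0.5, 22.4,  1.3])}
43.56796457854377 [-0.71166715  0.45972036  0.35647437]
```

View pics/c6.png

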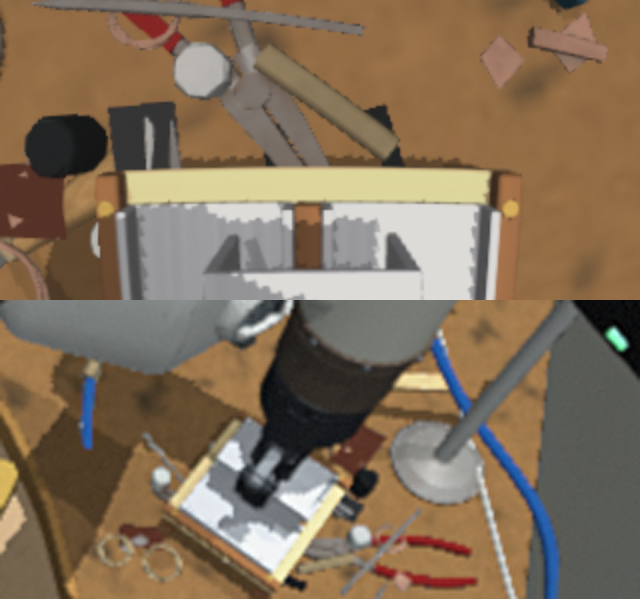

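```bash
python3 -m creep '[{"delta_pos":[0,5,0],"rot":[0,0,0],"jaw":30},{"delta_pos":[0,4,0],"rot":[0,0,0],"jaw":30},{"delta_pos":[0,4,0],"rot":[0,0,0],"jaw":30},{"delta_pos":[0,3,0],"rot":[0,0,0],"jaw":30},{"delta_pos":[0,2,0],"rot":[0,0,0],"jaw":30},{"delta_pos":[0,1,0],"rot":[0,0,0],"jaw":30},{"delta_pos":[0,1,0],"rot":[0,0,0],"jaw":30},{"delta_pos":[0,0,0],"rot":[0,0,0],"jaw":30},{"delta_pos":[0,0,0],"rot":[0,0,0],"jaw":30},{"delta_pos":[0,0,0],"rot":[0,0,0],"jaw":30}]'
python3 -m creep '[{"delta_pos":[0,0.7,0],"rot":[0,0,0],"jaw":30},{"delta_pos":[0,0,0],"rot":[0,0,0],"jaw":30},{"delta_pos":[0,0.7,0],"rot":[0,0,0],"jaw":30},{"delta_pos":[0,0,0],"rot":[0,0,0],"jaw":30},{"delta_pos":[0,0,0],"rot":[0,0,0],"jaw":30},{"delta_pos":[0,0,0],"rot":[0,0,0],"jaw":30},{"delta_pos":[0,0,0],"rot":[0,0,0],"jaw":30},{"delta_pos":[0,0,0],"rot":[0,0,0],"jaw":30},{"delta_pos":[0,0,0],"rot":[0,0,0],"jaw":30},{"delta_pos":[0,0,0],"rot":[0,0,0],"jaw":30}]'
```

```text
clock: 9.68
position: [465.4, -273.1, 64.4]
ee_rot: [0.578, 0.408, -0.408, -0.578]
contact_force: [0.4, 0.9, -0.2]
gripper_width: 43.1
clock: 10.52
position: [465.3, -273.1, 62.9]
ee_rot: [-0.578, -0.408, 0.408, 0.578]
contact_force: [0.2, 0.3, -1.0]
gripper_width: 42.8
```

```bash
for i in 1 2; do python3 -m creep '[{"delta_pos":[0,0.4,0],"rot":[0,0,0],"jaw":30},{"delta_pos":[0,0,0],"rot":[0,0,0],"jaw":30},{"delta_pos":[0,0.3,0],"rot":[0,0,0],"jaw":30},{"delta_pos":[0,0,0],"rot":[0,0,0],"jaw":30},{"delta_pos":[0,0,0],"rot":[0,0,0],"jaw":30},{"delta_pos":[0,0,0],"rot":[0,0,0],"jaw":30},{"delta_pos":[0,0,0],"rot":[0,0,0],"jaw":30},{"delta_pos":[0,0,0],"rot":[0,0,0],"jaw":30},{"delta_pos":[0,0,0],"rot":[0,0,0],"jaw":30},{"delta_pos":[0,0,0],"rot":[0,0,0],"jaw":30}]'; done
```

```text
clock: 11.35
position: [465.3, -273.1, 62.8]
ee_rot: [0.578, 0.408, -0.408, -0.578]
contact_force: [-2.4, 1.0, 5.2]
gripper_width: 43.3
clock: 12.18
position: [465.4, -273.1, 62.8]
ee_rot: [0.578, 0.408, -0.408, -0.577]
contact_force: [-1.9, 1.7, 9.5]
gripper_width: 43.2
```

```bash
python3 -m creep '[{"delta_pos":[0,-0.5,0],"rot":[0,0,0],"jaw":45},{"delta_pos":[0,0,0],"rot":[0,0,0],"jaw":50},{"delta_pos":[0,0,0],"rot":[0,0,0],"jaw":56},{"delta_pos":[0,0,0],"rot":[0,0,0],"jaw":56},{"delta_pos":[0,0,0],"rot":[0,0,0],"jaw":56},{"delta_pos":[0,0,0],"rot":[0,0,0],"jaw":56},{"delta_pos":[0,-5,0],"rot":[0,0,0],"jaw":56},{"delta_pos":[0,-10,0],"rot":[0,0,0],"jaw":56},{"delta_pos":[0,-15,0],"rot":[0,0,0],"jaw":56},{"delta_pos":[0,-15,0],"rot":[0,0,0],"jaw":56}]'
python3 -m creep '[{"delta_pos":[0,-15,0],"rot":[0,0,0],"jaw":56},{"delta_pos":[15,-10,0],"rot":[0,0,0],"jaw":56},{"delta_pos":[20,0,0],"rot":[0,0,0],"jaw":56},{"delta_pos":[20,0,0],"rot":[0,0,0],"jaw":56},{"delta_pos":[20,0,0],"rot":[0,0,0],"jaw":56},{"delta_pos":[15,0,5],"rot":[0,0,0],"jaw":56},{"delta_pos":[10,0,5],"rot":[0,0,0],"jaw":56},{"delta_pos":[0,0,0],"rot":[0,0,0],"jaw":56},{"delta_pos":[0,0,0],"rot":[0,0,0],"jaw":56},{"delta_pos":[0,0,0],"rot":[0,0,0],"jaw":56}]'
python3 - <<'E'
from h import *
k=arm.calibration("wrist")
np.savez("kw7.npz",**{a:np.array(b) for a,b in k.items()})
w=arm.get_image("wrist")
for d in arm.masks_of("wrist","deep_channel")[:2]:
    ys,xs=np.nonzero(d["pixels"]);print(d["p"],d["location"],rect(back("wrist",np.c_[xs,ys],88,k)))
s=arm.get_image("scene")
for n in ["upturned_channel"]:
    for d in arm.masks_of("scene",n)[:1]: print(n,d["location"])
arm.get_image("top")
for n in ["upturned_channel","narrow_channel","deep_channel"]:
    for d in arm.masks_of("top",n)[:1]: print("top",n,d["p"],d["location"])
cv2.imwrite("pics/c7.png",np.vstack([cv2.resize(w[30:230,200:440],(640,533),interpolation=cv2.INTER_CUBIC)])[:,:,::-1])
print(arm.read_state()["contact_force"])
E
```

```text
clock: 13.02
position: [465.3, -273.1, 108.1]
ee_rot: [-0.578, -0.408, 0.408, 0.578]
contact_force: [-0.1, 0.6, -0.3]
gripper_width: 56.1
clock: 13.85
position: [489.4, -175.9, 132.4]
ee_rot: [0.578, 0.408, -0.408, -0.578]
contact_force: [-0.1, -0.4, -0.8]
gripper_width: 56.2
0.74 [300.4, 68.6] (array([ 464.9, -272.4]), 79.5, 43.8, 'long axis deg', 71.6)
top upturned_channel 0.97 [201.4, 174.4]
top narrow_channel 0.52 [303.5, 188.3]
[ 2.21961055e-04 -3.22045007e-01 -3.32514993e-01]
```

```bash
python3 -c "
from bench import arm
print(arm.job_done())"
```

```text
the job is handed in; nothing more can be done
None
```

I laid the wide deep channel, open side down, over the two middle legs of the tray, lying along the shallow channels. I released it, moved the arm clear and handed the job in at about 14 s of the 35 s allowed.

**Seating:** as I lowered it, contact came at a tool height of 62.8 mm. That matches the height expected with the feet on the 48 mm floors. The last reading before release showed about 9.5 N.

**Position:** after release, the wrist camera put the web at (464.9, −272.4). I had measured the tray centre at (464.6, −272.1). The outline came out at 79.5 × 43.8 mm when assumed to be at web height (88 mm). Its direction was 71.6°, against about 70.4° for the tray, so it is turned by roughly a degree at most, which is within measuring error.

**Other two channels:** in the top camera both are still where they were, to within the detector's few pixels. The upturned channel's detected centre is now 201,174 (was 203,175). The narrow one's is 304,188 (was 308,190), found with only moderate confidence (0.52).

**Checks that failed:**
- My final close-up could not be viewed because the 12-picture limit was used up. The last check therefore rests on the mask measurements and contact force alone.
- The scene camera did not find the upturned channel at the end.
- The top camera did not find the deep channel at the end; the monitor hides much of the tray from that view.

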